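Find the stamped crate and push it to the dispatch line

ROBOT

A 6-joint arm with a two-finger parallel gripper is mounted at the origin on the work surface. World frame = base frame: x ahead of the robot, y to its left, z up, the work surface at z = 0. Lengths are in m, angles in rad, forces in N, time in s.
With the tool pointing down it reaches from about 0.25 to 0.725 m from the base axis. Payload 9.7 kg.
Tool frame: the origin (TCP) lies midway between the tips of the shut fingers; the grasp point (between the pads) lies 19 mm behind it; z points along the fingers, y is the line along which they close (so a half turn about z gives the same grasp; the last joint's range is limited). The gripper opens to 85 mm and grips with 20 to 120 N. Pads are 22 mm wide; open, the fingers measure 114 mm over their backs; the gripper's body (76 mm by 85 mm) begins 54 mm behind the grasp point. The pads swing forward as they close: fully open they stand 13 mm farther back than shut.
Start: joints at [-1.174, 0.087, 0.176, 1.66, 0, 1.571], TCP at [0.213, -0.507, 0.231] pointing down, gripper open.
Joint ranges: [-3.13, 3.13], [-0.85, 1.81], [-1.15, 1.24], [-2.2, 2.28], [-1.44, 1.52], [-3.14, 3.14]. Speed limits (rad/s): [2.22, 2.22, 2.57, 3.14, 3.14, 3.14].

INTERFACE

Orientations are given as a unit quaternion [w, x, y, z].
In Python, from rig import manip gives the robot as it stands.
- The arm moves only by the tool arm_command, never from a script. Its argument "rows" is text: rows parted by semicolons, each of 6 numbers parted by spaces: the shift along the tool's x, y, z in m, then the turn, a rotation vector about the tool's x, y, z in rad. In form: x y z wx wy wz; .... A call has 1 to 20 rows; each row is the pose to reach, as a shift and turn from the pose commanded when the call began, along the tool's axes at that moment; what a row does not reach only later rows make up. A row lasts 1/8 s, in which the tool goes at most 62.5 mm and 10.7 degrees, less where a joint would pass 70% of its speed; a pose out of reach is approached as far as the arm can. A call with a gripper value outside its range is refused whole. "hand" is the opening, from 0 (shut) to 1 (fully open), set as the call begins (left out, the last holds). The fingers move at their own pace and stop on an object; "newtons" is the grip in N (left out, the last holds). Time passes only in rows, so rows that repeat a pose let the fingers close. It gives the time, the measured TCP pose, the force, the opening and the grip force at its end, in the units of the state.
- manip.get_state(): the state, without advancing time (a new reading comes with each control period).
- manip.read_camera(name): name is "scene" or "top"; returns a dict with "image" (384x512x3 uint8, red, green, blue), "range_z" (384x512 float32, m along the optical axis (not along the pixel's ray), 0 where there is no reading), "camera_matrix" (3x3 intrinsics, pixels), "extrinsics" (4x4, takes a point from world to camera coordinates). Camera axes: x right, y down, z forward; pixel columns grow to the right and rows downward; lengths in m; the calibration is good to about 2 mm. A picture is of the moment at which its call begins.
- manip.close_job(): hands the job in; it is judged then, once.
Trained networks look in the newest picture that a camera, given by its name, has taken for a name from the list of things; names that differ only in an ending like _2 or _b are one class to them, and where a whole thing is asked for, a point or a joint stands for the part that bears it (a point fixed in the world has none). Each returns a list of dicts, best first, with "conf" (0 to 1); they miss things now and then, are a little off and sometimes report something else, mostly with a low value. They report only what shows in the picture. A call takes as long as a camera call. They do not tell look-alikes from the thing itself.
- manip.find_in(camera, name): "position" ([x, y, z] in m, in world coordinates, good to about 4 mm: the middle of the surface that is visible of it).
- manip.masks_of(camera, name): "pixels" (384x512 bool, what is visible of it).
The state is a dict: "time": time; "joint_pos": joint angles; "qvel": joint speeds; "effort": joint torques, N m; "tool_pos": TCP position; "ee_rot": TCP orientation; "wrist_force": force on the tool from outside, world axes, zero at the start; "wrist_torque": the same for the moment, N m; "opening": opening from 0.0 (shut) to 1.0 (fully open); "finger_force": force on a finger pad.
Only numpy, scipy, OpenCV 4.12 (cv2) and the standard library are available. Lean on these libraries where they do the work, as an engineer would, in place of code of your own. Each camera call takes 0.05 s, during which the arm holds its last target. There are 200 camera calls.

TASK

One of the two light grey crates has a dispatch stamp, a black ring with a bar, on its underside. Tip both crates over onto their sides with your fingertips to see which it is, then push the stamped one, still lying on its side, onto the yellow dispatch line until the line runs underneath it within its width, and leave the other lying clear of the line. Only push: never lift or carry a crate, and leave everything else on the bench where it is.

Things in the scene. Friction and masses are not known exactly. Their poses are not given: they have to be found in the camera images.
- crate_a: loose empty light grey plastic crate, at first upright, mouth up; 80 mm in its x, 120 in y, 130 in z (to the mouth), walls 4 mm; origin: centre of the underside; mass centre about 55 mm above it; 0.25 to 0.5 kg. Pushed near the top of a broad side it tips over the far bottom edge and stays lying. Broad sides face to and from the robot within 15 degrees
- crate_a_mid (a point): middle of crate_a's box, 65 mm from the underside along its z
- crate_a_mouth (a point): centre of crate_a's open mouth, 130 mm from the underside along its z
- crate_b: loose empty light grey plastic crate, at first upright, mouth up; 80 mm in its x, 120 in y, 130 in z (to the mouth), walls 4 mm; origin: centre of the underside; mass centre about 55 mm above it; 0.25 to 0.5 kg. Pushed near the top of a broad side it tips over the far bottom edge and stays lying. Broad sides face to and from the robot within 15 degrees
- crate_b_mid (a point): middle of crate_b's box, 65 mm from the underside along its z
- crate_b_mouth (a point): centre of crate_b's open mouth, 130 mm from the underside along its z
- stamp (a point): centre of the stamp, a flat black ring of 62 mm with a 100 mm bar through it, on the middle of the underside of one of the two crates (the other's underside is plain)
- line: the dispatch line: a straight flat yellow stripe painted on the bench, 360 mm long along its x (roughly away from the robot), 40 mm wide along its y, between the crates; origin at its centre
- can: bystander: paint can, upright, 60 mm diameter, 120 tall; loose, origin under its middle; leave it alone
- tape: bystander: roll of tape lying flat, 90 mm diameter, 30 high; loose, origin under its middle; leave it alone
- hammer: bystander: hammer lying, along its x axis, low; loose, origin under its middle; leave it alone
- wrench: bystander: wrench lying, along its x axis, low; loose, origin under its middle; leave it alone
- disc: bystander: orange grinding disc lying flat, 100 mm diameter, 18 high; loose, origin under its middle; leave it alone
- angle: bystander: short steel angle offcut, 40 x 110 x 40 mm; loose, origin under its middle; leave it alone
Not all that is in view belongs to the job. Leave any pink look-alike of the crate_b alone. What is shaped like the crate_a but red is not meant.

How it is judged:
On the way, in this order (a step that is already met when the one before it is completed fails the run):
1. both crates lie on their sides (angle between crate_a's own z axis and vertical between 1.45 and 1.7 rad and angle between crate_b's own z axis and vertical between 1.45 and 1.7 rad), for 0.2 s.
2. the stamped crate lies over the dispatch line (all of step 1 and y of crate_a_mid in the frame of line between -0.045 and 0.045 m and x of crate_a_mid in the frame of line between -0.18 and 0.18 m), for 0.2 s.
At the end, for the whole second after the job is handed in: Both crates lie on a side (z axis 83 to 97 degrees from vertical) at rest; the middle of the stamped one is within 45 mm of the line's centre line and within its length; the middle of the other is more than 58 mm from the centre line (all of step 2 and (y of crate_b_mid in the frame of line above 0.058 m or y of crate_b_mid in the frame of line below -0.058 m) and linear speed of each of crate_a, crate_b below 0.02 m/s and angular speed of each of crate_a, crate_b below 0.1 rad/s); the robot touches nothing.
It fails at once if crate_a is lifted off the bench or carried (height (world z) of crate_a above 0.075 m or height (world z) of crate_a_mouth above 0.158 m).
It fails at once if crate_b is lifted off the bench or carried (height (world z) of crate_b above 0.075 m or height (world z) of crate_b_mouth above 0.158 m).
It fails at once if another thing on the bench is moved by more than 25 mm (distance of any of can, tape, hammer, wrench, disc, angle from where it was at the start of the episode above 0.025 m).
It also fails if it takes over 64 s, if anything falls off the work surface, if the arm or the gripper's body presses on something with over 40 N, if the wrist force passes 120 N, or if a joint passes its speed limit or range.

## Working session

There is one attempt and no reset: what is moved stays moved. The work goes in short steps, Python scripts to look and compute and a tool call to move; the robot and the scene stay as the last step left them, time stands still between calls to the robot, and variables do not carry over. Pictures are saved under pics/ and viewed, at most 10 in all, crops included, and the job is handed in when it is done.

Besides the shell and the picture viewer there is one more tool, called after "Call:" as name(argument=value, ...) on one line, values as JSON. arm_command: Moves the arm, as the interface text tells. Its arguments: {"type":"object","properties":{"rows":{"type":"string"},"hand":{"type":"number"},"newtons":{"type":"number"}},"required":["rows"]}

```bash
mkdir -p pics
cat > h.py <<'E'
import numpy as np, cv2
from rig import manip
def cam(n):
    c=manip.read_camera(n); return c
def save(c,f): cv2.imwrite('pics/'+f,c['image'][:,:,::-1])
def cloud(c):
    K=np.array(c['camera_matrix']);T=np.linalg.inv(np.array(c['extrinsics']));z=c['range_z']
    v,u=np.mgrid[:z.shape[0],:z.shape[1]]
    p=np.stack([(u-K[0,2])/K[0,0]*z,(v-K[1,2])/K[1,1]*z,z,np.ones_like(z)],-1)
    P=(p@T.T)[...,:3]; P[z<=0]=np.nan
    return P
E
python3 - <<'E'
from h import *
s=manip.get_state();print(s['tool_pos'],s['ee_rot'],s['time'])
ims=[]
for n in ['scene','top']:
    c=cam(n);save(c,n+'0.png');P=cloud(c)
    T=np.linalg.inv(c['extrinsics']);print(n,T[:3,3].round(3),T[:3,2].round(2))
    for t in ['crate_a','line','can','tape','hammer','wrench','disc','angle']:
        print(n,t,[(np.round(d['position'],3).tolist(),round(d['conf'],2)) for d in manip.find_in(n,t)])
E
```

```text
[ 0.21244884 -0.50703259  0.23057062] [-6.83173321e-04  9.80381334e-01  1.97108991e-01 -1.35525729e-04] 0.0
scene [1.064 0.888 1.341] [-0.32 -0.56 -0.76]
scene crate_a [([0.6, -0.248, 0.08], 0.81), ([0.34, -0.364, 0.081], 0.68), ([0.589, 0.251, 0.074], 0.64), ([0.296, 0.281, 0.076], 0.59)]
scene line [([0.522, 0.021, -0.005], 0.77), ([0.589, 0.252, 0.069], 0.75)]
scene can [([0.784, 0.1, 0.097], 0.62), ([0.586, 0.253, 0.074], 0.45)]
scene tape [([0.771, -0.076, 0.03], 0.63)]
scene hammer [([0.522, -0.536, 0.021], 0.85), ([0.771, -0.077, 0.031], 0.74)]
scene wrench [([0.503, 0.514, 0.003], 0.69)]
scene disc []
scene angle [([0.767, 0.246, 0.007], 0.83)]
top [0.328 0.013 1.201] [ 0.19 -0.02 -0.98]
top crate_a [([0.604, -0.27, 0.061], 0.87), ([0.294, 0.287, 0.051], 0.87), ([0.603, 0.258, 0.058], 0.84), ([0.336, -0.408, 0.045], 0.65)]
top line [([0.504, 0.014, 0.0], 0.89)]
top can [([0.757, 0.08, 0.112], 0.8), ([0.769, 0.24, 0.006], 0.39)]
top tape [([0.762, -0.087, 0.034], 0.59)]
top hammer [([0.515, -0.543, 0.025], 0.74)]
top wrench [([0.484, 0.51, 0.011], 0.82)]
top disc [([0.748, -0.223, 0.014], 0.61)]
top angle [([0.772, 0.241, 0.006], 0.77)]
```

View pics/scene0.png

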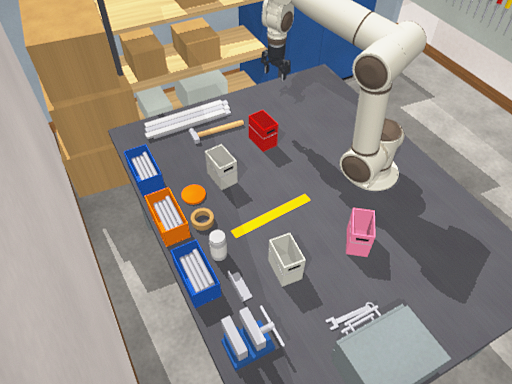

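View pics/top0.png

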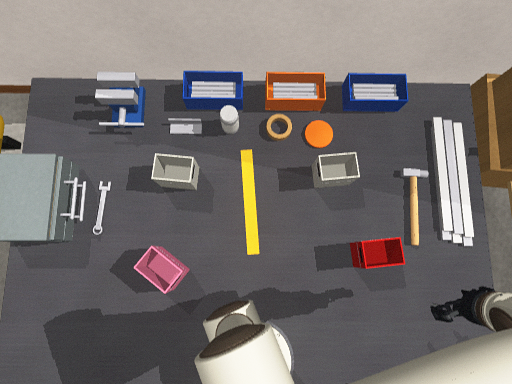

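The scene view shows the grey crates at about (221,166) and (287,258), the red one at (263,130), pink at (360,232), and the yellow line at (270,215). The disc, tape, can and angle stand behind the crates, away from the robot. So I'll tip the crates toward the robot: the space there is free and the undersides will face the scene camera.

Run:
```python
from h import *
for n in ['top','scene']:
    c=cam(n);P=cloud(c);im=c['image']
    for nm,cx,cy in [('right',.60,-.265),('left',.60,.257)]:
        m=(abs(P[...,0]-cx)<.1)&(abs(P[...,1]-cy)<.12)&(P[...,2]>.118)&(P[...,2]<.14)
        r=cv2.minAreaRect(P[m][:,:2].astype(np.float32)*1000)
        print(n,nm,m.sum(),P[m][:,2].max().round(3),r,cv2.boxPoints(r).round(0).tolist())
    m=(im[...,0]>180)&(im[...,1]>150)&(im[...,2]<80)&(abs(P[...,2])<.02)&(abs(P[...,1])<.1)&(P[...,0]<.75)
    r=cv2.minAreaRect(P[m][:,:2].astype(np.float32)*1000);print('line',r)
    for t,(x,y) in dict(disc=(.748,-.223),angle=(.77,.243),can=(.76,.08)).items():
        m=(abs(P[...,0]-x)<.08)&(abs(P[...,1]-y)<.08)&(P[...,2]>.008)&(P[...,0]>.66)
        print(t,m.sum(),np.nanpercentile(P[m],[2,98],axis=0).round(3).tolist())
```

```text
top right 264 0.135 ((600.9883422851562, -264.0614013671875), (81.08490753173828, 121.20240020751953), 5.678926467895508) [[555.0, -208.0], [567.0, -328.0], [647.0, -320.0], [635.0, -200.0]]
top left 271 0.136 ((591.4071044921875, 251.9721221923828), (121.96849822998047, 80.89167022705078), 84.87608337402344) [[546.0, 195.0], [626.0, 188.0], [637.0, 309.0], [557.0, 316.0]]
line ((511.8131103515625, 13.805734634399414), (361.5044250488281, 40.79357147216797), 4.1905341148376465)
disc 602 [[0.703, -0.272, 0.009], [0.791, -0.184, 0.022]]
angle 457 [[0.75, 0.166, 0.008], [0.842, 0.289, 0.091]]
can 689 [[0.746, 0.045, 0.013], [0.84, 0.153, 0.123]]
scene right 190 0.138 ((604.2560424804688, -260.8919677734375), (83.98516082763672, 126.75501251220703), 5.270963668823242) [[557.0, -202.0], [568.0, -328.0], [652.0, -320.0], [640.0, -194.0]]
scene left 257 0.137 ((593.8161010742188, 252.56704711914062), (126.4443588256836, 82.5527114868164), 84.23969268798828) [[546.0, 194.0], [629.0, 186.0], [641.0, 311.0], [559.0, 320.0]]
line ((511.65728759765625, 12.64311408996582), (362.9006042480469, 49.421119689941406), 4.071545124053955)
disc 355 [[0.703, -0.273, 0.008], [0.796, -0.178, 0.023]]
angle 258 [[0.752, 0.167, 0.008], [0.849, 0.296, 0.092]]
can 459 [[0.753, 0.062, 0.01], [0.808, 0.116, 0.124]]
```

Call:
arm_command(rows="0.515 -0.054 0 0 0 0.297;0.515 -0.054 0 0 0 0.297;0.515 -0.054 0 0 0 0.297;0.515 -0.054 0 0 0 0.297;0.515 -0.054 0 0 0 0.297;0.515 -0.054 0 0 0 0.297;0.515 -0.054 0 0 0 0.297;0.515 -0.054 0 0 0 0.297;0.515 -0.054 0 0 0 0.297;0.515 -0.054 0 0 0 0.297;0.515 -0.054 0 0 0 0.297;0.515 -0.054 0 0 0 0.297;0.515 -0.054 0 0 0 0.297;0.515 -0.054 0 0 0 0.297", hand=0.5)

```text
time: 2.75
tool_pos: [0.6663, -0.2588, 0.2317]
ee_rot: [0.0, 0.999, 0.05, 0.0]
wrist_force: [0.1, -0.4, 0.1]
opening: 0.5
finger_force: 0.0
```

Call:
arm_command(rows="0 0 0.05 0 0 0;0 0 0.09 0 0 0;0 0 0.128 0 0 0;0 0 0.128 0 0 0;0 0 0.128 0 0 0")

```text
time: 3.38
tool_pos: [0.6671, -0.2587, 0.1053]
ee_rot: [0.0, 0.999, 0.05, 0.001]
wrist_force: [-0.3, 0.1, 1.1]
opening: 0.501
finger_force: 0.0
```

Call:
arm_command(rows="-0.01 0 0 0 0 0;-0.02 0 0 0 0 0;-0.03 0 0 0 0 0;-0.04 0 0 0 0 0;-0.05 0 0 0 0 0;-0.06 0 0 0 0 0;-0.07 0 0 0 0 0")

```text
time: 4.25
tool_pos: [0.5961, -0.2655, 0.1031]
ee_rot: [-0.0, 0.999, 0.05, -0.0]
wrist_force: [0.7, 0.3, 2.2]
opening: 0.501
finger_force: 0.8
```

Run:
```python
from h import *
c=cam('scene');save(c,'t1.png')
s=manip.get_state();print(s['tool_pos'],s['wrist_force'])
for n in ['scene','top']:
    c=cam(n);P=cloud(c)
    m=(P[...,0]>.38)&(P[...,0]<.66)&(abs(P[...,1]+.265)<.12)&(P[...,2]>.015)&(P[...,2]<.16)
    print(n,np.nanpercentile(P[m],[1,99],axis=0).round(3).tolist())
```

```text
[ 0.59508083 -0.26562662  0.10311471] [ 0.73417998 -0.79022608  0.05889012]
scene [[0.487, -0.329, 0.023], [0.627, -0.201, 0.156]]
top [[0.492, -0.265, 0.019], [0.617, -0.205, 0.159]]
```

View pics/t1.png

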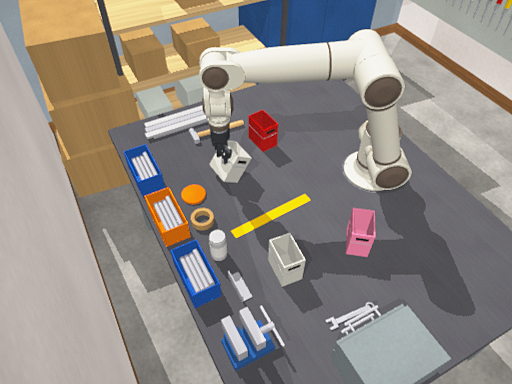

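The crate at (231,165) is tipping toward the robot. I'll continue.

Call:
arm_command(rows="-0.01 0 0 0 0 0;-0.02 0 0 0 0 0;-0.03 0 0 0 0 0;-0.04 0 0 0 0 0;-0.05 0 0 0 0 0;-0.05 0 0 0 0 0;-0.05 0 0 0 0 0;-0.05 0 -0.05 0 0 0;-0.05 0 -0.1 0 0 0;-0.05 0 -0.128 0 0 0;-0.05 0 -0.128 0 0 0")

```text
time: 5.78
tool_pos: [0.5484, -0.2707, 0.2338]
ee_rot: [0.001, 0.999, 0.05, 0.002]
wrist_force: [-0.4, -0.1, -0.7]
opening: 0.501
finger_force: 0.0
```

Run:
```python
from h import *
c=cam('scene');P=cloud(c)
m=(P[...,0]>.35)&(P[...,0]<.69)&(abs(P[...,1]+.265)<.13)&(P[...,2]>.015)&(P[...,2]<.16)
print(np.nanpercentile(P[m],[1,99],axis=0).round(3).tolist())
m&=(P[...,2]>.07)&(P[...,2]<.1);r=cv2.minAreaRect(P[m][:,:2].astype(np.float32)*1000);print(r)
s=manip.get_state();print(s['tool_pos'],s['wrist_force'])
```

```text
[[0.353, -0.389, 0.017], [0.564, -0.207, 0.129]]
((457.19366455078125, -285.65240478515625), (230.15847778320312, 148.81495666503906), 20.270816802978516)
[ 0.54790921 -0.27051126  0.23170554] [ 0.00805971 -0.0751336  -1.21589919]
```

Call:
arm_command(rows="0.16 -0.504 0 0 0 0.19;0.16 -0.504 0 0 0 0.19;0.16 -0.504 0 0 0 0.19;0.16 -0.504 0 0 0 0.19;0.16 -0.504 0 0 0 0.19;0.16 -0.504 0 0 0 0.19;0.16 -0.504 0 0 0 0.19;0.16 -0.504 0 0 0 0.19;0.16 -0.504 0 0 0 0.19;0.16 -0.504 0 0 0 0.19;0.16 -0.504 0 0 0 0.19;0.16 -0.504 0 0 0 0.19;0.16 -0.504 0 0 0 0.19")

```text
time: 7.45
tool_pos: [0.656, 0.0283, 0.2314]
ee_rot: [-0.023, 1.0, 0.012, -0.002]
wrist_force: [-0.2, -0.5, -0.1]
opening: 0.498
finger_force: 0.0
```

Run:
```python
from h import *
c=cam('scene');save(c,'t2.png')
s=manip.get_state();print(s['tool_pos'],s['ee_rot'])
```

```text
[0.65616826 0.0283688  0.23131907] [-0.02319819  0.99965764  0.01200066 -0.00156132]
```

View pics/t2.png

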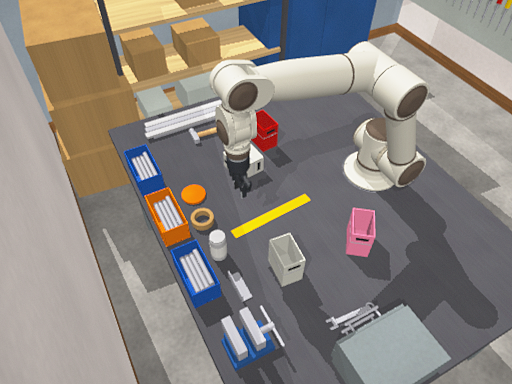

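The right crate lies at about (245,160), and the arm stopped short over the line at (240,185).

Run:
```python
from h import *
for i in range(2):
  s=manip.get_state();print(s['joint_pos'],s['qvel'],s['tool_pos']); cam('top')
```

```text
[0.02306447 0.36243149 0.50117237 1.71214862 0.04643221 3.1405881 ] [-0.00170837 -0.00431898 -0.0087567  -0.00208259 -0.0020064  -0.00026824] [0.65616826 0.0283688  0.23131907]
[0.0229892  0.36217698 0.50080508 1.71212548 0.04643943 3.14057975] [-0.00152011 -0.00498176 -0.00394974 -0.00023293 -0.00110897  0.00165772] [0.65604407 0.02831856 0.23129977]
```

The last joint is at its range limit, so I'll turn the tool half a turn the other way.

Call:
arm_command(rows="0 0 0 0 0 -0.18;0 0 0 0 0 -0.36;0 0 0 0 0 -0.54;0 0 0 0 0 -0.72;0 0 0 0 0 -0.9;0 0 0 0 0 -1.08;0 0 0 0 0 -1.26;0 0 0 0 0 -1.44;0 0 0 0 0 -1.57;0 0 0 0 0 -1.57")

```text
time: 8.85
tool_pos: [0.6559, 0.0283, 0.2314]
ee_rot: [-0.017, 0.699, 0.715, 0.015]
wrist_force: [0.2, -0.5, -1.1]
opening: 0.501
finger_force: 0.0
```

```bash
cat >> h.py <<'E'
from scipy.spatial.transform import Rotation as R
def go(p,yaw):
    s=manip.get_state();w,x,y,z=s['ee_rot'];A=R.from_quat([x,y,z,w])
    B=R.from_euler('z',yaw)*R.from_euler('x',np.pi)
    print(A.inv().apply(np.array(p)-s['tool_pos']).round(3),(A.inv()*B).as_rotvec().round(3),s['time'])
E
python3 - <<'E'
from h import *
go([.657,.247,.232],np.pi-.09)
E
```

```text
[0.218 0.006 0.01 ] [ 0.032 -0.04  -1.458] 8.85
```

Call:
arm_command(rows="0.02 0.006 0.01 0.03 -0.04 -0.18;0.04 0.006 0.01 0.03 -0.04 -0.36;0.06 0.006 0.01 0.03 -0.04 -0.54;0.09 0.006 0.01 0.03 -0.04 -0.72;0.12 0.006 0.01 0.03 -0.04 -0.9;0.15 0.006 0.01 0.03 -0.04 -1.08;0.18 0.006 0.01 0.03 -0.04 -1.26;0.2 0.006 0.01 0.03 -0.04 -1.44;0.218 0.006 0.01 0.032 -0.04 -1.458;0.218 0.006 0.01 0.032 -0.04 -1.458;0.218 0.006 0.01 0.032 -0.04 -1.458")

```text
time: 10.22
tool_pos: [0.657, 0.246, 0.2313]
ee_rot: [-0.0, 0.046, 0.999, -0.0]
wrist_force: [-0.5, 0.3, -0.4]
opening: 0.501
finger_force: 0.0
```

Run:
```python
from h import *
go([.657,.247,.232],np.pi-.09)
go([.657,.247,.104],np.pi-.09)
go([.657-.14,.247+.0126,.104],np.pi-.09)
```

```text
[ 0.     0.001 -0.001] [-0.001 -0.    -0.003] 10.225
[0.    0.001 0.127] [-0.001 -0.    -0.003] 10.225
[0.141 0.001 0.127] [-0.001 -0.    -0.003] 10.225
```

Call:
arm_command(rows="0 0 0.05 0 0 0;0 0 0.09 0 0 0;0 0 0.127 0 0 0;0 0 0.127 0 0 0")

```text
time: 10.72
tool_pos: [0.6554, 0.245, 0.1013]
ee_rot: [-0.003, 0.046, 0.999, -0.001]
wrist_force: [-0.3, -0.6, 0.1]
opening: 0.501
finger_force: 0.0
```

Call:
arm_command(rows="0.01 0 0 0 0 0;0.02 0 0 0 0 0;0.03 0 0 0 0 0;0.04 0 0 0 0 0;0.05 0 0 0 0 0;0.06 0 0 0 0 0;0.07 0 0 0 0 0;0.08 0 0 0 0 0;0.09 0 0 0 0 0;0.1 0 0 0 0 0;0.11 0 0 0 0 0;0.12 0 0 0 0 0;0.12 0 0 0 0 0;0.12 0 0 0 0 0;0.12 0 -0.05 0 0 0;0.12 0 -0.1 0 0 0;0.12 0 -0.128 0 0 0;0.12 0 -0.128 0 0 0")

```text
time: 12.98
tool_pos: [0.5385, 0.2576, 0.2349]
ee_rot: [0.002, 0.045, 0.999, 0.001]
wrist_force: [-0.4, 0.1, -0.6]
opening: 0.498
finger_force: 0.0
```

Run:
```python
from h import *
c=cam('scene');save(c,'t3.png')
s=manip.get_state();print(s['tool_pos'],s['ee_rot'],s['joint_pos'])
```

```text
[0.53803975 0.2574362  0.23287751] [6.15469504e-04 4.48019768e-02 9.98995683e-01 1.69912484e-04] [ 4.46410483e-01  2.00837562e-01  3.06318108e-01  1.67503119e+00
 -2.81002227e-04  5.36044283e-01]
```

View pics/t3.png

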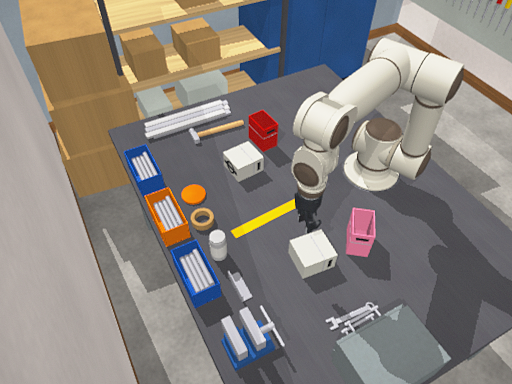

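Both crates lie on their sides. The right one's underside (235,165) shows black marks, and the left one's (308,268) looks plain. I'll zoom in to confirm and measure.

Run:
```python
from h import *
im=cv2.imread('pics/t3.png')
a=cv2.resize(im[130:190,205:285],None,fx=5,fy=5,interpolation=2);b=cv2.resize(im[220:280,275:355],None,fx=5,fy=5,interpolation=2)
cv2.imwrite('pics/z3.png',np.hstack([a,b]))
for n in ['scene','top']:
    c=cam(n);P=cloud(c)
    for nm,cx,cy in [('right',.495,-.275),('left',.49,.265)]:
        m=(abs(P[...,0]-cx)<.1)&(abs(P[...,1]-cy)<.09)&(P[...,2]>.068)&(P[...,2]<.095)
        r=cv2.minAreaRect(P[m][:,:2].astype(np.float32)*1000);print(n,nm,m.sum(),r,cv2.boxPoints(r).round().tolist())
```

```text
scene right 688 ((494.5597229003906, -271.9415588378906), (135.1884307861328, 129.5543975830078), 5.566427707672119) [[421.0, -214.0], [434.0, -343.0], [568.0, -330.0], [556.0, -201.0]]
scene left 1121 ((486.4185791015625, 263.3044738769531), (124.86251831054688, 133.50045776367188), 84.9022445678711) [[414.0, 207.0], [547.0, 195.0], [558.0, 320.0], [425.0, 331.0]]
top right 1529 ((492.4034423828125, -275.4158935546875), (130.14378356933594, 121.970947265625), 5.925413608551025) [[421.0, -221.0], [434.0, -343.0], [563.0, -329.0], [551.0, -208.0]]
top left 608 ((500.74102783203125, 215.82672119140625), (156.89707946777344, 73.00080108642578), 29.633108139038086) [[415.0, 209.0], [451.0, 145.0], [587.0, 223.0], [551.0, 286.0]]
```

View pics/z3.png

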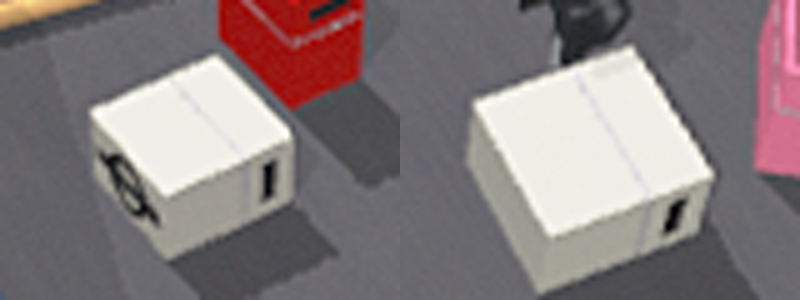

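The stamp is on the right crate (ring with bar, left half of the crop), and the left one is plain. Next I'll push the right one along +y with the fingers spread.

Run:
```python
from h import *
go([.512,-.368,.232],np.pi/2+.1)
```

```text
[-0.031 -0.625 -0.   ] [-0.002 -0.     1.381] 13.125
```

Call:
arm_command(rows="-0.003 -0.06 0 0 0 0.13;-0.006 -0.12 0 0 0 0.27;-0.009 -0.18 0 0 0 0.4;-0.012 -0.24 0 0 0 0.53;-0.015 -0.3 0 0 0 0.67;-0.018 -0.36 0 0 0 0.8;-0.021 -0.42 0 0 0 0.93;-0.024 -0.48 0 0 0 1.07;-0.027 -0.54 0 0 0 1.2;-0.03 -0.6 0 0 0 1.33;-0.031 -0.625 0 0 0 1.381;-0.031 -0.625 0 0 0 1.381;-0.031 -0.625 0 0 0 1.381;-0.031 -0.625 0 0 0 1.381", hand=0.9)

```text
time: 14.88
tool_pos: [0.5127, -0.3668, 0.2327]
ee_rot: [-0.0, 0.67, 0.742, -0.0]
wrist_force: [0.5, 0.3, 0.8]
opening: 0.896
finger_force: 0.0
```

Run:
```python
from h import *
go([.512,-.368,.03],np.pi/2+.1)
```

```text
[-0.001 -0.001  0.203] [-0.     0.     0.002] 14.875
```

Call:
arm_command(rows="0 0 0.05 0 0 0;0 0 0.1 0 0 0;0 0 0.15 0 0 0;0 0 0.19 0 0 0;0 0 0.202 0 0 0;0 0 0.202 0 0 0;0 0 0.202 0 0 0")

```text
time: 15.75
tool_pos: [0.5135, -0.3685, 0.033]
ee_rot: [0.002, 0.671, 0.742, 0.0]
wrist_force: [-0.7, 0.5, -0.6]
opening: 0.901
finger_force: 0.0
```

Call:
arm_command(rows="0.01 0 0 0 0 0;0.02 0 0 0 0 0;0.03 0 0 0 0 0;0.04 0 0 0 0 0;0.05 0 0 0 0 0;0.06 0 0 0 0 0;0.07 0 0 0 0 0;0.08 0 0 0 0 0;0.09 0 0 0 0 0;0.1 0 0 0 0 0;0.11 0 0 0 0 0;0.12 0 0 0 0 0;0.13 0 0 0 0 0;0.14 0 0 0 0 0;0.15 0 0 0 0 0;0.16 0 0 0 0 0;0.17 0 0 0 0 0;0.18 0 0 0 0 0;0.19 0 0 0 0 0;0.2 0 0 0 0 0")

```text
time: 18.25
tool_pos: [0.4926, -0.169, 0.0313]
ee_rot: [0.001, 0.671, 0.742, -0.0]
wrist_force: [1.2, -6.4, 5.2]
opening: 0.903
finger_force: 2.7
```

Run:
```python
from h import *
c=cam('scene');P=cloud(c)
save(c,'t4.png')
m=(abs(P[...,0]-.48)<.13)&(abs(P[...,1]+.08)<.14)&(P[...,2]>.068)&(P[...,2]<.092)&(c['image'].min(-1)>150)
r=cv2.minAreaRect(P[m][:,:2].astype(np.float32)*1000);print(m.sum(),r,cv2.boxPoints(r).round().tolist())
s=manip.get_state();print(s['tool_pos'],s['wrist_force'])
```

```text
728 ((476.5666809082031, -97.16212463378906), (134.4698028564453, 128.2607879638672), 5.511812210083008) [[403.0, -40.0], [416.0, -167.0], [550.0, -155.0], [537.0, -27.0]]
[ 0.49245235 -0.1679463   0.03123475] [-0.83261071 -0.87619625  3.51535209]
```

View pics/t4.png

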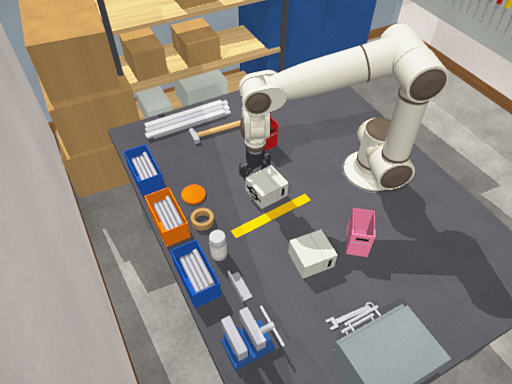

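The stamped crate at (267,185) moves straight, its middle at y ≈ -0.098. It needs about 0.108 m more.

Call:
arm_command(rows="0.01 0 0 0 0 0;0.02 0 0 0 0 0;0.03 0 0 0 0 0;0.04 0 0 0 0 0;0.05 0 0 0 0 0;0.06 0 0 0 0 0;0.07 0 0 0 0 0;0.08 0 0 0 0 0;0.09 0 0 0 0 0;0.1 0 0 0 0 0;0.108 0 0 0 0 0;0.108 0 0 0 0 0;0.108 0 0 0 0 0;0.09 0 0 0 0 0;0.06 0 0 0 0 0;0.05 0 -0.05 0 0 0;0.05 0 -0.1 0 0 0;0.05 0 -0.15 0 0 0;0.05 0 -0.2 0 0 0;0.05 0 -0.2 0 0 0")

```text
time: 20.8
tool_pos: [0.4883, -0.1199, 0.2341]
ee_rot: [0.002, 0.671, 0.742, 0.001]
wrist_force: [-0.5, -0.1, -0.6]
opening: 0.902
finger_force: 0.0
```

Run:
```python
from h import *
c=cam('scene');P=cloud(c)
save(c,'t5.png')
m=(abs(P[...,0]-.47)<.13)&(abs(P[...,1]-.01)<.11)&(P[...,2]>.068)&(P[...,2]<.092)&(c['image'].min(-1)>150)
r=cv2.minAreaRect(P[m][:,:2].astype(np.float32)*1000);print(m.sum(),r)
m=(abs(P[...,0]-.487)<.1)&(abs(P[...,1]-.263)<.1)&(P[...,2]>.068)&(P[...,2]<.092)&(c['image'].min(-1)>150)
r=cv2.minAreaRect(P[m][:,:2].astype(np.float32)*1000);print(m.sum(),r)
s=manip.get_state();print(s['tool_pos'],s['wrist_force'],s['time'])
```

```text
824 ((464.71112060546875, 10.66607666015625), (134.72752380371094, 130.48690795898438), 6.5322113037109375)
1104 ((486.315673828125, 262.8696594238281), (125.49154663085938, 132.85250854492188), 84.56513214111328)
[ 0.48779158 -0.11972468  0.23173665] [ 0.0430044  -0.14413971 -0.11038667] 20.85
```

View pics/t5.png

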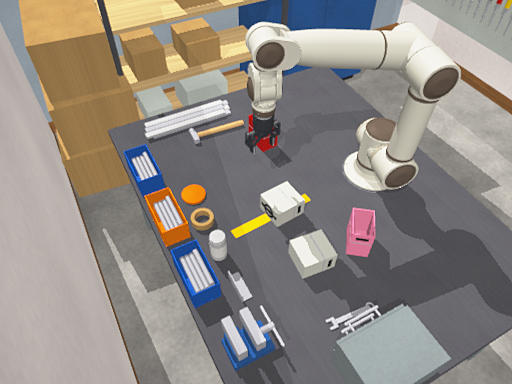

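The stamped crate lies over the line at (282,203), its middle at y 0.011, right on the line's centre. The plain one is at (312,253), 0.25 m clear of the line, and the arm touches nothing.

```bash
python3 -c "
from rig import manip
print(manip.close_job())"
```

```text
the job is handed in; nothing more can be done
None
```

The stamped crate (the right-hand one from the robot's side) lies on its side centred over the yellow line, the plain crate lies on its side about 0.25 m clear of it, and I handed the job in at about 21 s; no verdict came back.

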